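Sort the used glassware into its trays

ROBOT

A 6-joint arm with a two-finger parallel gripper is mounted at the origin on a cart in front of the work surface, level with it; the furniture and walls round the work are solid. World frame = base frame: x ahead of the robot, y to its left, z up, the work surface at z = 0. Lengths are in m, angles in degrees, forces in N, time in s.
With the tool pointing down it reaches from about 0.25 to 0.725 m from the base axis. Payload 9.7 kg.
Tool frame: the origin (TCP) lies midway between the tips of the shut fingers; the grasp point (between the pads) lies 19 mm behind it; z points along the fingers, y is the line along which they close (so a half turn about z gives the same grasp; the last joint's range is limited). The gripper opens to 85 mm and grips with 20 to 120 N. Pads are 22 mm wide; open, the fingers measure 114 mm over their backs; the gripper's body (76 mm by 85 mm) begins 54 mm behind the grasp point. The pads swing forward as they close: fully open they stand 13 mm farther back than shut.
Start: joints at [-69.271, 4.979, 10.078, 95.1, 0, 90], TCP at [0.195, -0.514, 0.231] pointing down, gripper open.
Joint ranges: [-179.16, 179.16], [-48.56, 103.87], [-65.8, 70.77], [-126.05, 130.52], [-82.76, 87.17], [-180, 180]. Speed limits (degrees/s): [127.2, 127.2, 147.25, 180, 180, 180].

INTERFACE

Orientations are given as [roll, pitch, yaw] about the fixed x, y, z axes, in that order (R = Rz(yaw) Ry(pitch) Rx(roll)).
In Python, from workcell import * gives the robot as it stands.
- The arm moves only by the tool servo_tool, never from a script. Its argument "moves" is a list of rows, each a list of 4 numbers: the shift along the world's x, y, z in fractions of the full range, 1 being 75 cm, then the turn about the world's z in shares of pi/2 rad (1.0 is pi/2 rad). A call has 1 to 20 rows; each row is the pose to reach, as a shift and turn from the pose commanded when the call began; what a row does not reach only later rows make up. A row lasts 1/12 s, in which the tool goes at most 41.7 mm and 7.16 degrees, less where a joint would pass 70% of its speed; a pose out of reach is approached as far as the arm can. Shift and turn numbers lie between -1 and 1, and a call with a number outside is refused. A call with a gripper value outside its range is refused whole. "claw" is the closure, from 0 (fully open) to 1 (shut), set as the call begins (left out, the last holds). The fingers move at their own pace and stop on an object; "force" is the grip in N (left out, the last holds). Time passes only in rows, so rows that repeat a pose let the fingers close. It gives the time, the measured TCP pose, the force, the opening and the grip force at its end, in the units of the state.
- get_obs(): the state, without advancing time (a new reading comes with each control period).
- camera(name): name is "scene" or "side" or "wrist"; returns the picture (384x512x3 uint8, red, green, blue); there is no depth.
- get_calibration(name): a dict with "fx", "fy", "cx", "cy" (pixels), "rvec" (rotation vector, rad) and "tvec" (3), from world to camera coordinates, as OpenCV has them; the wrist camera has in their place "tool_from_camera" (4x4, takes a point from camera to tool coordinates, whose origin is the TCP and whose axes are the flange's). Camera axes: x right, y down, z forward; pixel columns grow to the right and rows downward; lengths in m; the calibration is good to about 2 mm. A picture is of the moment at which its call begins: read the wrist's pose just before it. get_calibration takes no time and is no camera call.
- job_done(): hands the job in; it is judged then, once.
The state is a dict: "time": time; "q": joint angles; "qd": joint speeds; "joint_efforts": joint torques, N m; "ee_pos": TCP position; "tcp_rot": TCP orientation; "wrist_force": force on the tool from outside, world axes, zero at the start; "torque": the same for the moment, N m; "opening": finger opening in m; "grasp_force": force on a finger pad.
Only numpy, scipy, OpenCV 4.12 (cv2) and the standard library are available. Lean on these libraries where they do the work, as an engineer would, in place of code of your own. Each camera call takes 0.05 s, during which the arm holds its last target. There are 200 camera calls.

TASK

Sort the things standing in a row along the front of the bench into the white trays: the two small vials into the small two-bay tray and the two orange-capped bottles into the large two-bay tray, one to a bay and upright, and the taped pair of petri dishes flat into the square undivided tray. Set vials and bottles down gently without dropping them or knocking them over, and leave the roll of tape where it is.

Things in the scene. Friction and masses are not known exactly. Their poses are not given: they have to be found in the camera images.
- vial_1: One of two small glass vials with a white cap, 23 mm diameter, 42 mm tall (cap from 33 mm up). Stands upright; origin at the centre of its underside, z up along its axis, any yaw. Glass, grip it round the body from above.
- vial_2: The other of the two small glass vials with a white cap, 23 mm diameter, 42 mm tall (cap from 33 mm up). Stands upright; origin at the centre of its underside, z up along its axis, any yaw. Glass, grip it round the body from above.
- bottle_small: The smaller bottle: clear with a wide orange screw cap, 45 mm diameter, 82 mm tall. Stands upright; origin at the centre of its underside, z up along its axis, any yaw. Glass, grip it round the body from above.
- bottle_large: The larger bottle: brown with a narrower orange screw cap, 54 mm body diameter to about 75 mm up, 106 mm tall (cap 31 mm wide, from 84 mm up). Stands upright; origin at the centre of its underside, z up along its axis, any yaw. Glass, grip it round the body from above.
- vial_tray: Small tray, 52 x 100 x 16 mm (x, y, z), with two square bays 44 x 44 mm side by side, centred at y = +24 and -24 mm, divided by a 4 mm wall; walls 4 mm thick, floor 4 mm thick. White plastic, open at the top, fixed to the worktop; origin under its centre on the worktop, y along its long side, z up; yaw within 0.12 rad of square to the robot.
- bottle_tray: Larger tray, 82 x 160 x 24 mm (x, y, z), with two square bays 74 x 74 mm side by side, centred at y = +39 and -39 mm, divided by a 4 mm wall; walls 4 mm thick, floor 4 mm thick. White plastic, open at the top, fixed to the worktop; origin under its centre on the worktop, y along its long side, z up; yaw within 0.12 rad of square to the robot.
- dish_tray: Flat square tray without a divider, 92 x 92 x 12 mm (x, y, z), inside 84 x 84 mm; walls 4 mm thick, floor 4 mm thick. White plastic, open at the top, fixed to the worktop; origin under its centre on the worktop, y along its long side, z up; yaw within 0.12 rad of square to the robot.
- petri: Two clear petri dishes taped together one on the other, together a disc of 60 mm diameter, 30 mm high, lying flat; origin at the centre of its underside, z up, any yaw. Grip it across its rim from above.
- tape: Bystander: a blue roll of adhesive tape lying flat, 65 mm diameter, 19 mm high, loose, to the left of the trays; origin at the centre of its underside.
Things that resemble listed ones, but are neither listed nor needed, are in the scene too. Several things look just like the petri: the one meant starts nearest to the robot's base.

How it is judged:
By the outcome, as a careful person would: the job done as asked, in the order asked, and still so for the second after the job is handed in, with the robot touching nothing.
It also fails if it takes over 112 s, if anything falls off the work surface, if the arm or the gripper's body presses on something with over 40 N, if the wrist force passes 120 N, or if a joint passes its speed limit or range.

## Working session

There is one attempt and no reset: what is moved stays moved. The work goes in short steps, Python scripts to look and compute and a tool call to move; the robot and the scene stay as the last step left them, time stands still between calls to the robot, and variables do not carry over. Pictures are saved under pics/ and viewed, at most 14 in all, crops included, and the job is handed in when it is done.

Besides the shell and the picture viewer there is one more tool, called after "Request:" as name(argument=value, ...) on one line, values as JSON. servo_tool: Moves the arm, as the interface text tells. Its arguments: {"type":"object","properties":{"moves":{"type":"array","items":{"type":"array","items":{"type":"number"}}},"claw":{"type":"number"},"force":{"type":"number"}},"required":["moves"]}

```bash
mkdir -p pics && ls
python3 - <<'E'
from workcell import *
import cv2,numpy as np
for n in("scene","side"):
    im=camera(n); cv2.imwrite(f"pics/{n}0.png",im[:,:,::-1]); print(n,get_calibration(n))
print(get_calibration("wrist")); o=get_obs(); print(o)
E
```

```text
pics
scene {'fx': 499.23494126124, 'fy': 499.23494126124, 'cx': 256.91209339361666, 'cy': 189.72375561579116, 'rvec': array([ 0.74129715, -2.67776059,  1.00288352]), 'tvec': array([0.41526912, 0.22766668, 1.27379675])}
side {'fx': 366.33152399652647, 'fy': 366.33152399652647, 'cx': 259.6067266917674, 'cy': 194.7055010834804, 'rvec': array([ 2.05297867, -0.13070748,  0.11214879]), 'tvec': array([-0.50686478,  0.04103452,  1.01053127])}
{'fx': 271.47974120647086, 'fy': 271.47974120647086, 'cx': 256.99471161396247, 'cy': 192.55095391529278, 'tool_from_camera': array([[-7.15900603e-04, -9.62321594e-01, -2.71912923e-01,
         6.80331123e-02],
       [ 9.99998986e-01, -3.54161577e-04, -1.37942155e-03,
        -8.09253466e-04],
       [ 1.23114603e-03, -2.71913634e-01,  9.62320871e-01,
        -1.43363676e-01],
       [ 0.00000000e+00,  0.00000000e+00,  0.00000000e+00,
         1.00000000e+00]])}
{'time': 0.1, 'q': array([-6.92707523e+01,  5.00731745e+00,  1.00395135e+01,  9.50982927e+01,
       -3.61805068e-04,  9.00023641e+01]), 'qd': array([-0.05730084,  0.00435554, -0.00527086,  0.01111688,  0.06229702,
        0.01844447]), 'joint_efforts': array([-9.72671842e-05, -5.21562445e+01,  4.65652263e+01,  1.60466979e-02,
        1.00354512e-04,  3.41105567e-05]), 'ee_pos': array([ 0.19460347, -0.51421422,  0.23066466]), 'tcp_rot': array([-1.79933903e+02,  3.64532081e-04,  2.07268840e+01]), 'wrist_force': array([ 0.12343231,  0.6920111 , -0.06325157]), 'torque': array([-0.05473745, -0.02983122, -0.02018696]), 'grasp_force': 0.0, 'opening': 0.08535211744544349}
```

View pics/scene0.png

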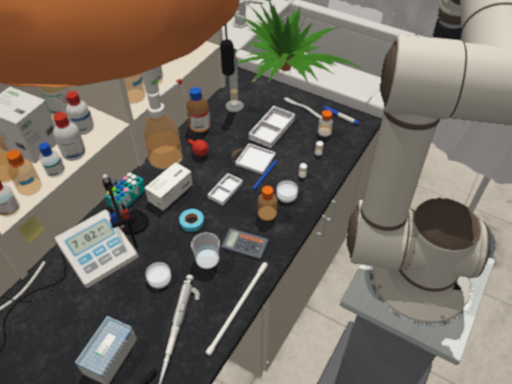

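View pics/side0.png

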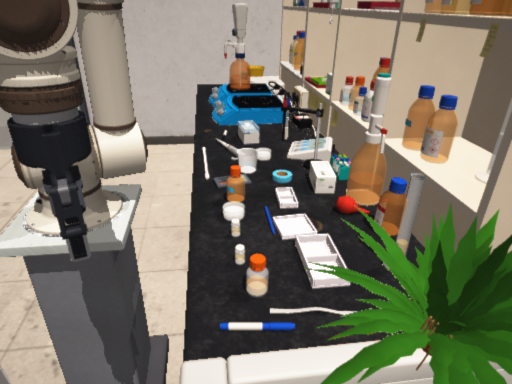

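The scene view shows small bottle (326,123), vials (319,148) and (303,171), a dish (288,190), the large bottle (267,204), a second dish (158,275), and trays at (271,126), (256,158) and (225,188). I'll zoom in on both views.

```bash
cat > h.py <<'E'
import cv2,numpy as np
from workcell import *
def cam(n,o=None):
    c=get_calibration(n); K=np.array([[c['fx'],0,c['cx']],[0,c['fy'],c['cy']],[0,0,1]])
    if n!='wrist':
        R=cv2.Rodrigues(c['rvec'])[0]; return K,R,c['tvec']
    from scipy.spatial.transform import Rotation as Ro
    T=np.eye(4); T[:3,:3]=Ro.from_euler('xyz',o['tcp_rot'],degrees=True).as_matrix(); T[:3,3]=o['ee_pos']
    M=np.linalg.inv(T@c['tool_from_camera']); return K,M[:3,:3],M[:3,3]
def ray(C,p):
    K,R,t=C; d=R.T@np.linalg.solve(K,[p[0],p[1],1]); return -R.T@t,d
def onz(C,p,z):
    o,d=ray(C,p); return o+d*(z-o[2])/d[2]
def tri(C1,p1,C2,p2):
    P1=C1[0]@np.c_[C1[1],C1[2]];P2=C2[0]@np.c_[C2[1],C2[2]]
    X=cv2.triangulatePoints(P1,P2,np.array(p1,float),np.array(p2,float))[:,0]; return X[:3]/X[3]
def proj(C,X):
    K,R,t=C; p=K@(R@np.array(X)+t); return p[:2]/p[2]
E
python3 - <<'E'
from h import *
a=cv2.imread('pics/scene0.png')[95:255,140:350]; b=cv2.imread('pics/side0.png')[140:330,190:370]
cv2.imwrite('pics/sc.png',cv2.resize(a,None,fx=3.75,fy=3.75,interpolation=2)); cv2.imwrite('pics/sd.png',cv2.resize(b,None,fx=3.125,fy=3.125,interpolation=2))
S,D=cam('scene'),cam('side')
for n,p,q,z in [('bs',(326,123),(257,275),.04),('v1',(319,148),(240,254),.03),('v2',(303,171),(236,227),.03),('pet',(288,190),(233,211),.03),('bl',(267,204),(235,185),.05),('dish2',(158,275),(263,153),.03),('tape',(191,219),(282,175),.01),('bt',(271,126),(321,260),.02),('dt',(256,158),(294,226),.01),('vt',(225,188),(287,197),.01)]:
    print(n,onz(S,p,z).round(3),onz(D,q,z).round(3),tri(S,p,D,q).round(3))
E
```

```text
bs [ 0.449 -0.374  0.04 ] [ 0.453 -0.374  0.04 ] [ 0.451 -0.375  0.04 ]
v1 [ 0.421 -0.269  0.03 ] [ 0.427 -0.289  0.03 ] [ 0.426 -0.278  0.021]
v2 [ 0.419 -0.157  0.03 ] [ 0.427 -0.18   0.03 ] [ 0.425 -0.166  0.019]
pet [ 0.421 -0.068  0.03 ] [ 0.426 -0.102  0.03 ] [ 0.427 -0.079  0.016]
bl [0.439 0.022 0.05 ] [0.441 0.011 0.05 ] [0.441 0.019 0.046]
dish2 [0.565 0.346 0.03 ] [0.567 0.305 0.03 ] [0.572 0.34  0.016]
tape [0.609 0.149 0.01 ] [0.609 0.152 0.01 ] [0.608 0.149 0.011]
bt [ 0.605 -0.29   0.02 ] [ 0.603 -0.317  0.02 ] [ 0.61  -0.302  0.008]
dt [ 0.576 -0.148  0.01 ] [ 0.579 -0.16   0.01 ] [ 0.58  -0.153  0.005]
vt [0.591 0.004 0.01 ] [ 0.593 -0.003  0.01 ] [0.593 0.002 0.007]
```

View pics/sc.png

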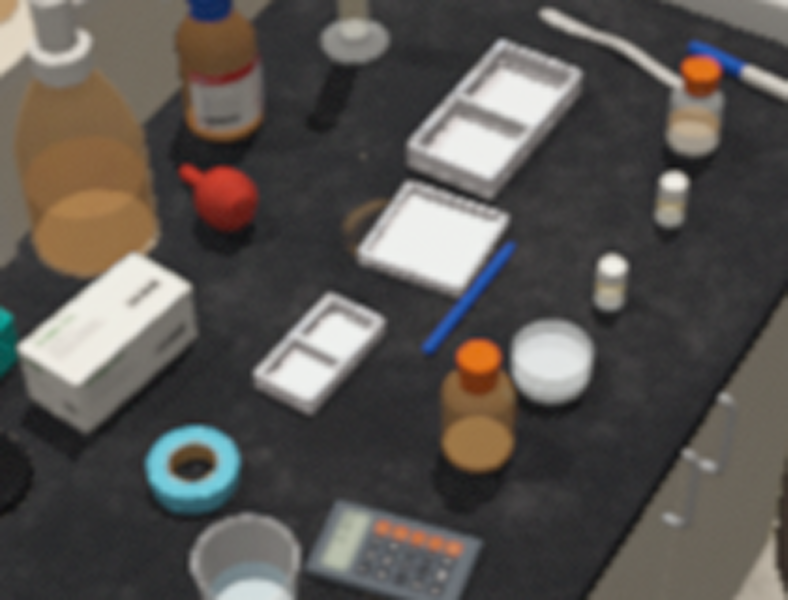

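View pics/sd.png

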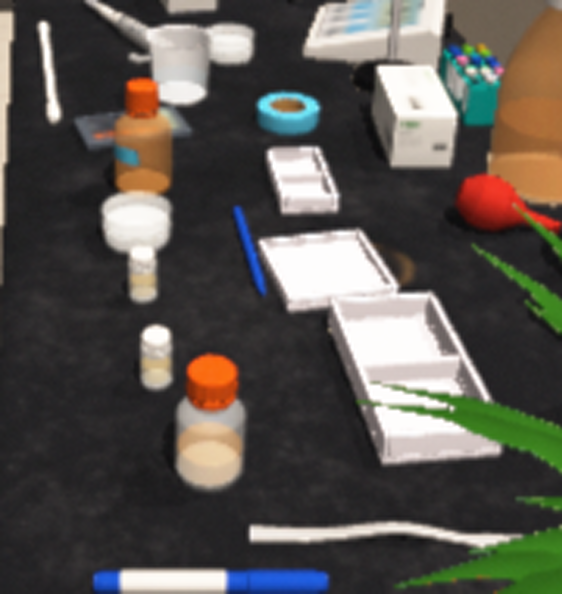

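Petri candidates: dish A at scene (288,190) / side (233,211), and dish B at scene (158,275) / side (263,153). A lies about 0.43 m from the base and B about 0.66 m, so A is the one meant; the crop shows A standing between vial 2 and the brown bottle in the row. In the scene crop the cap tops are near (674,182), (613,265), (702,67) and (479,349). Next I'll triangulate heights and tray corners.

Run:
```python
from h import *
S,D=cam('scene'),cam('side')
s=lambda p:(p[0]/3.75+140-.4,p[1]/3.75+95-.4); d=lambda p:(p[0]/3.125+190-.3,p[1]/3.125+140-.3)
for n,p,q in [('v1top',(674,182),(157,334)),('v2top',(613,265),(144,254)),('pettop',(553,348),(137,208)),('bstop',(702,67),(212,366)),('bltop',(479,349),(142,88))]:
    print(n,tri(S,s(p),D,d(q)).round(4))
# trays: white masks
for n,C,f,boxes in [('scene',S,'pics/scene0.png',{'bt':(245,100,300,150),'dt':(232,140,278,176),'vt':(205,170,245,207)}),('side',D,'pics/side0.png',{'bt':(292,230,354,290),'dt':(270,210,320,242),'vt':(272,184,302,210)})]:
    im=cv2.imread(f); g=cv2.cvtColor(im,cv2.COLOR_BGR2HSV)
    for k,(x0,y0,x1,y1) in boxes.items():
        m=((g[y0:y1,x0:x1,2]>95)&(g[y0:y1,x0:x1,1]<60)).astype(np.uint8)
        cs=max(cv2.findContours(m,0,1)[0],key=cv2.contourArea); h=cv2.convexHull(cs)
        for e in np.arange(.02,.2,.005):
            a=cv2.approxPolyDP(h,e*cv2.arcLength(h,1),1)
            if len(a)<=4: break
        M=cv2.moments(h); c=(M['m10']/M['m00']+x0,M['m01']/M['m00']+y0)
        print(n,k,'cen',np.round(c,1),onz(C,c,.01).round(3),'corners',[(tuple(int(v) for v in p[0]+[x0,y0]),onz(C,p[0]+[x0,y0],.012)[:2].round(3).tolist()) for p in a])
```

```text
v1top [ 0.4266 -0.278   0.041 ]
v2top [ 0.4265 -0.169   0.0397]
pettop [ 0.4288 -0.0761  0.029 ]
bstop [ 0.4519 -0.3734  0.0836]
bltop [0.4435 0.0118 0.1041]
scene bt cen [271.3 125.9] [ 0.61  -0.301  0.01 ] corners [((274, 105), [0.654, -0.396]), ((294, 117), [0.566, -0.377]), ((269, 147), [0.565, -0.209]), ((248, 133), [0.656, -0.231])]
scene dt cen [255.  157.9] [ 0.579 -0.147  0.01 ] corners [((248, 143), [0.632, -0.191]), ((275, 152), [0.538, -0.2]), ((262, 173), [0.527, -0.102]), ((235, 163), [0.619, -0.095])]
scene vt cen [224.5 188.2] [0.591 0.006 0.01 ] corners [((240, 178), [0.573, -0.05]), ((223, 204), [0.561, 0.059]), ((208, 197), [0.613, 0.06]), ((226, 173), [0.62, -0.046])]
side bt cen [320.7 259.1] [ 0.608 -0.302  0.01 ] corners [((292, 230), [0.569, -0.181]), ((328, 233), [0.655, -0.204]), ((350, 284), [0.643, -0.391]), ((312, 288), [0.562, -0.393])]
side dt cen [296.  227.5] [ 0.582 -0.168  0.01 ] corners [((319, 241), [0.623, -0.235]), ((282, 239), [0.536, -0.217]), ((272, 217), [0.529, -0.114]), ((305, 213), [0.622, -0.102])]
side vt cen [286.4 197.4] [ 0.591 -0.005  0.01 ] corners [((292, 187), [0.622, 0.057]), ((298, 206), [0.612, -0.062]), ((280, 208), [0.56, -0.068]), ((275, 188), [0.568, 0.055])]
```

The heights match the descriptions: vials 41 and 40 mm, petri 29 mm, bottles 84 and 104 mm. I'll hover over vial 1, closing along x.

The manual's scale: shifts go in shares of 75 cm and turns go in shares of pi/2 rad. Converting my numbers, 23.6 cm / 75 = 0.3147, 23.2 cm / 75 = 0.3093, 1.21 rad / 1.5708 = 0.7703.

Request:
servo_tool(moves=[[0.032, 0.032, 0, 0.0764], [0.064, 0.064, 0, 0.1528], [0.096, 0.096, 0, 0.2292], [0.128, 0.128, 0, 0.3056], [0.16, 0.16, 0, 0.382], [0.192, 0.192, 0, 0.4647], [0.224, 0.224, 0, 0.5411], [0.256, 0.256, 0, 0.6175], [0.288, 0.288, -0.0133, 0.6939], [0.3093, 0.3147, -0.04, 0.7703], [0.3093, 0.3147, -0.0667, 0.7703], [0.3093, 0.3147, -0.08, 0.7703], [0.3093, 0.3147, -0.08, 0.7703]], claw=0, force=25)

```text
time: 1.18
ee_pos: [0.4257, -0.2777, 0.1687]
tcp_rot: [-179.8, -0.1, 90.0]
wrist_force: [-0.9, 0.4, -0.1]
opening: 0.0856
grasp_force: 0.0
```

Run:
```python
from h import *
o=get_obs(); im=camera('wrist'); cv2.imwrite('pics/w1.png',im[:,:,::-1]); C=cam('wrist',o)
print(o['time'],o['ee_pos'],o['tcp_rot'])
for n,X in [('v1',(.4266,-.278,.041)),('v2',(.4265,-.169,.04)),('bs',(.452,-.3735,.083)),('bt',(.61,-.301,.024)),('tcp',o['ee_pos'])]: print(n,proj(C,X).round(0))
```

```text
1.1833 [ 0.42572435 -0.27765375  0.16874128] [-1.79794397e+02 -1.23579641e-01  9.00440382e+01]
v1 [260. 187.]
v2 [260.  72.]
bs [285. 292.]
bt [425. 203.]
tcp [259. 241.]
```

View pics/w1.png

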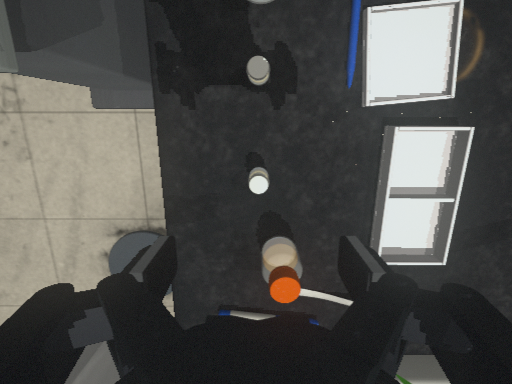

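The wrist view shows vial 1's cap at (258,182), vial 2 at (258,68), the small bottle's cap at (285,290), the bottle tray with rim corners near (386,127), (474,127), (446,264) and (373,262), and the dish tray above it. I'll convert these.

Run:
```python
from h import *
o=get_obs(); C=cam('wrist',o)
for n,p,z in [('v1',(258,182),.041),('v2',(258,67),.041),('bs',(285,290),.083)]: print(n,onz(C,p,z).round(4))
b=[onz(C,p,.024) for p in [(386,127),(474,127),(446,264),(373,262)]]; print(np.round(b,3),np.mean(b,0))
b=[onz(C,p,.012) for p in [(362,5),(463,0),(457,98),(364,106)]]; print(np.round(b,3),np.mean(b,0))
```

```text
v1 [ 0.4254 -0.2743  0.041 ]
v2 [ 0.4254 -0.1651  0.041 ]
bs [ 0.4519 -0.3731  0.083 ]
[[ 0.558 -0.22   0.024]
 [ 0.649 -0.22   0.024]
 [ 0.65  -0.379  0.024]
 [ 0.563 -0.376  0.024]] [ 0.60499502 -0.29866631  0.024     ]
[[ 0.526 -0.105  0.012]
 [ 0.623 -0.101  0.012]
 [ 0.634 -0.191  0.012]
 [ 0.538 -0.198  0.012]] [ 0.58015859 -0.14895845  0.012     ]
```

To row units: -15.3 cm / 75 = -0.204, -14.8 cm / 75 = -0.1973.

Request:
servo_tool(moves=[[0, 0.0013, -0.04, 0], [0, 0.0027, -0.08, 0], [0, 0.0027, -0.12, 0], [0, 0.0027, -0.1533, 0], [0, 0.0027, -0.18, 0], [0, 0.0027, -0.1973, 0], [0.0013, 0.0027, -0.204, 0], [0.0013, 0.0027, -0.204, 0]])

```text
time: 1.9
ee_pos: [0.4274, -0.2771, 0.0184]
tcp_rot: [-180.0, -0.0, 90.0]
wrist_force: [-0.9, 0.2, 0.2]
opening: 0.0856
grasp_force: 0.0
```

Request:
servo_tool(moves=[[0, 0, 0, 0], [0, 0, 0, 0], [0, 0, 0, 0], [0, 0, 0, 0], [0, 0, 0, 0], [0, 0, 0, 0], [0, 0, 0, 0], [0, 0, 0, 0], [0, 0, 0, 0], [0, 0, 0, 0]], claw=0.8, force=25)

```text
time: 2.73
ee_pos: [0.428, -0.2765, 0.0188]
tcp_rot: [180.0, 0.0, 90.1]
wrist_force: [-1.3, 0.3, 6.3]
opening: 0.0213
grasp_force: 25.8
```

To row units: 25.3 cm / 75 = 0.3373, 16.4 cm / 75 = 0.2187.

Request:
servo_tool(moves=[[0, 0, 0.0133, 0], [0, 0, 0.04, 0], [0, 0, 0.0733, 0], [0.0107, 0.016, 0.1067, 0], [0.0333, 0.0507, 0.1267, 0], [0.0547, 0.084, 0.1333, 0], [0.0773, 0.1187, 0.1333, 0], [0.0987, 0.152, 0.1333, 0], [0.1213, 0.1867, 0.1333, 0], [0.1427, 0.22, 0.1333, 0], [0.1653, 0.2533, 0.1333, 0], [0.184, 0.284, 0.1333, 0], [0.2, 0.3093, 0.1333, 0], [0.2133, 0.3267, 0.1333, 0], [0.2187, 0.3373, 0.1333, 0], [0.2187, 0.3373, 0.1333, 0], [0.2187, 0.3373, 0.1333, 0]])

```text
time: 4.15
ee_pos: [0.5914, -0.0238, 0.1182]
tcp_rot: [-180.0, 0.0, 90.1]
wrist_force: [0.1, 0.2, -0.2]
opening: 0.0214
grasp_force: 25.2
```

Run:
```python
from h import *
o=get_obs(); im=camera('wrist'); cv2.imwrite('pics/w2.png',im[:,:,::-1]); C=cam('wrist',o)
print(o['time'],o['ee_pos'],o['tcp_rot'],o['opening'])
S,D=cam('scene'),cam('side')
for y in(-.024,.024): print(proj(C,(.592,y,.004)).round(0))
```

```text
4.15 [ 0.59135938 -0.02375883  0.11819206] [-1.79958863e+02  1.43719436e-02  9.00690098e+01] 0.02135057350276504
[259. 190.]
[259. 140.]
```

View pics/w2.png

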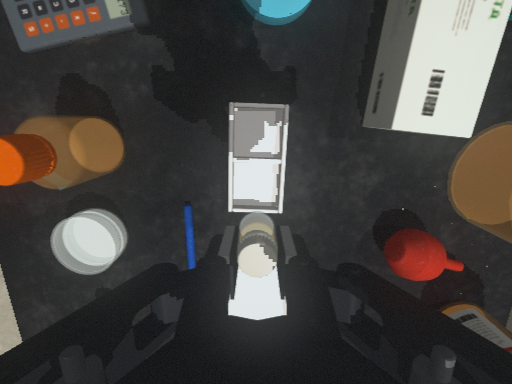

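Wrist view 2 shows the vial tray with rim corners (229,102), (289,104), (283,212) and (229,211). The vial sits upright between the fingers at (257,240).

Run:
```python
from h import *
o=get_obs(); C=cam('wrist',o); S=cam('scene')
b=[onz(C,p,.016) for p in [(229,102),(289,104),(283,212),(229,211)]]; print(np.round(b,4),np.mean(b,0))
print([tri(C,p,S,q).round(4) for p,q in [((289,104),(208,196)),((289,104),(208,194)),((256,157),(225,188))]])
```

```text
[[ 0.5659  0.0569  0.016 ]
 [ 0.6175  0.0552  0.016 ]
 [ 0.6149 -0.0433  0.016 ]
 [ 0.5631 -0.0423  0.016 ]] [0.59032293 0.00662607 0.016     ]
[array([0.6169, 0.0548, 0.0089]), array([0.6162, 0.0546, 0.018 ]), array([0.5881, 0.0086, 0.0155])]
```

To row units: -9.4 cm / 75 = -0.1253, -9.3 cm / 75 = -0.124.

Request:
servo_tool(moves=[[-0.0013, 0.004, -0.02, 0], [-0.0027, 0.0067, -0.0467, 0], [-0.0027, 0.0067, -0.0733, 0], [-0.0027, 0.0067, -0.0933, 0], [-0.0027, 0.0067, -0.1093, 0], [-0.0027, 0.0067, -0.1173, 0], [-0.0027, 0.0067, -0.1213, 0], [-0.0027, 0.0067, -0.124, 0], [-0.0027, 0.0067, -0.1253, 0], [-0.0027, 0.0067, -0.1253, 0]])

```text
time: 5.03
ee_pos: [0.59, -0.0185, 0.0249]
tcp_rot: [179.9, 0.0, 90.1]
wrist_force: [0.6, 0.7, -0.1]
opening: 0.0211
grasp_force: 25.2
```

To row units: -0.2 cm / 75 = -0.0027, -0.15 cm / 75 = -0.002.

Request:
servo_tool(moves=[[0, 0, -0.0007, 0], [0, 0, -0.0013, 0], [0, 0, -0.002, 0], [0, 0, -0.0027, 0], [0, 0, -0.0027, 0], [0, 0, -0.0027, 0]])

```text
time: 5.53
ee_pos: [0.5899, -0.0183, 0.0229]
tcp_rot: [180.0, -0.0, 90.1]
wrist_force: [-0.9, -0.0, 5.4]
opening: 0.021
grasp_force: 25.8
```

Request:
servo_tool(moves=[[0, 0, 0, 0], [0, 0, 0, 0], [0, 0, 0, 0], [0, 0, 0, 0], [0, 0, 0, 0], [0, 0, 0, 0]], claw=0.4)

```text
time: 6.03
ee_pos: [0.5896, -0.0184, 0.0222]
tcp_rot: [-180.0, 0.0, 90.1]
wrist_force: [0.2, -0.8, 0.0]
opening: 0.0513
grasp_force: 0.0
```

To row units: 11.5 cm / 75 = 0.1533, 11 cm / 75 = 0.1467.

Request:
servo_tool(moves=[[0, 0, 0.0133, 0], [0, 0, 0.04, 0], [0, 0, 0.08, 0], [0, 0, 0.12, 0], [0, 0, 0.1467, 0], [0, 0, 0.1533, 0], [0, 0, 0.1533, 0]])

```text
time: 6.62
ee_pos: [0.5907, -0.0184, 0.1398]
tcp_rot: [179.8, 0.0, 90.1]
wrist_force: [0.1, -0.5, -0.7]
opening: 0.0512
grasp_force: 0.0
```

Run:
```python
from h import *
o=get_obs(); im=camera('wrist'); cv2.imwrite('pics/w3.png',im[:,:,::-1])
print(o['time'],o['ee_pos'],o['tcp_rot'],o['opening'],o['wrist_force'])
```

```text
6.6167 [ 0.59066033 -0.01842051  0.1397595 ] [1.79784266e+02 8.75221462e-03 9.00578657e+01] 0.05116440365267781 [ 0.0972366  -0.53861202 -0.67361166]
```

View pics/w3.png

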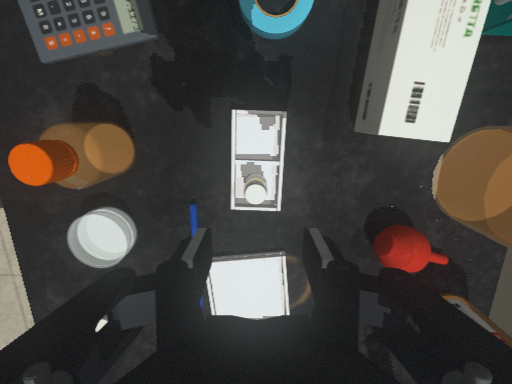

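Wrist view 3 shows vial 1 upright inside the near bay, around (256,187). Vial 2 is next.

To row units: -16.4 cm / 75 = -0.2187, -14.8 cm / 75 = -0.1973.

Request:
servo_tool(moves=[[-0.0133, -0.012, 0, 0], [-0.0427, -0.0387, 0, 0], [-0.0733, -0.0667, 0, 0], [-0.104, -0.0933, 0, 0], [-0.1333, -0.12, 0, 0], [-0.164, -0.148, 0, 0], [-0.192, -0.1733, 0, 0], [-0.2107, -0.1907, -0.0133, 0], [-0.2187, -0.1973, -0.04, 0], [-0.2187, -0.1973, -0.08, 0], [-0.2187, -0.1973, -0.1133, 0], [-0.2187, -0.1973, -0.14, 0], [-0.2187, -0.1973, -0.1547, 0], [-0.2187, -0.1973, -0.1613, 0], [-0.2187, -0.1973, -0.1613, 0], [-0.2187, -0.1973, -0.1613, 0]], claw=0.2)

```text
time: 8.0
ee_pos: [0.4259, -0.1664, 0.0168]
tcp_rot: [180.0, 0.0, 90.1]
wrist_force: [1.1, -1.1, 0.7]
opening: 0.0685
grasp_force: 0.0
```

Request:
servo_tool(moves=[[0, 0, 0, 0], [0, 0, 0, 0], [0, 0, 0, 0], [0, 0, 0, 0], [0, 0, 0, 0], [0, 0, 0, 0], [0, 0, 0, 0], [0, 0, 0, 0], [0, 0, 0, 0]], claw=0.8)

```text
time: 8.75
ee_pos: [0.426, -0.1665, 0.017]
tcp_rot: [179.9, 0.0, 90.1]
wrist_force: [-1.3, -0.3, 5.4]
opening: 0.0212
grasp_force: 24.5
```

To row units: 19.6 cm / 75 = 0.2613, 16.5 cm / 75 = 0.22.

Request:
servo_tool(moves=[[0, 0, 0.0133, 0], [0, 0, 0.04, 0], [0.004, 0, 0.0733, 0], [0.02, 0.0107, 0.1067, 0], [0.0427, 0.0333, 0.1267, 0], [0.0667, 0.06, 0.1333, 0], [0.0933, 0.0933, 0.1333, 0], [0.12, 0.1267, 0.1333, 0], [0.1467, 0.16, 0.1333, 0], [0.1733, 0.1933, 0.1333, 0], [0.196, 0.2267, 0.1333, 0], [0.2133, 0.2507, 0.1267, 0], [0.22, 0.2613, 0.1067, 0], [0.22, 0.2613, 0.08, 0], [0.22, 0.2613, 0.0533, 0], [0.22, 0.2613, 0.0307, 0], [0.22, 0.2613, 0.0173, 0], [0.22, 0.2613, 0.012, 0], [0.22, 0.2613, 0.0093, 0], [0.22, 0.2613, 0.008, 0]])

```text
time: 10.42
ee_pos: [0.5911, 0.0295, 0.0231]
tcp_rot: [180.0, -0.0, 90.0]
wrist_force: [-1.0, -0.3, 0.1]
opening: 0.0217
grasp_force: 24.7
```

To row units: -0.2 cm / 75 = -0.0027, -0.15 cm / 75 = -0.002.

Request:
servo_tool(moves=[[0, 0, -0.0013, 0], [0, 0, -0.002, 0], [0, 0, -0.0027, 0], [0, 0, -0.0027, 0], [0, 0, -0.0027, 0]])

```text
time: 10.83
ee_pos: [0.5911, 0.0296, 0.0211]
tcp_rot: [179.9, -0.0, 90.1]
wrist_force: [0.1, -1.0, 4.0]
opening: 0.0213
grasp_force: 25.1
```

Request:
servo_tool(moves=[[0, 0, 0, 0], [0, 0, 0, 0], [0, 0, 0, 0], [0, 0, 0, 0], [0, 0, 0, 0], [0, 0, 0, 0], [0, 0, 0.0133, 0], [0, 0, 0.04, 0], [0, 0, 0.08, 0], [0, 0, 0.12, 0], [0, 0, 0.16, 0], [0, 0, 0.18, 0], [0, 0, 0.1867, 0], [0, 0, 0.1867, 0]], claw=0.4)

```text
time: 12.0
ee_pos: [0.5913, 0.0297, 0.1621]
tcp_rot: [179.8, -0.0, 90.1]
wrist_force: [0.4, 0.7, -0.5]
opening: 0.0509
grasp_force: 0.0
```

To row units: -40.3 cm / 75 = -0.5373, -40 cm / 75 = -0.5333.

Request:
servo_tool(moves=[[-0.0053, -0.016, 0, 0], [-0.0187, -0.0533, 0, 0], [-0.0347, -0.1, 0, 0], [-0.0507, -0.1467, 0, 0], [-0.0667, -0.1933, 0, 0], [-0.0827, -0.24, 0, 0], [-0.0987, -0.2867, 0, 0], [-0.1147, -0.3333, 0, 0], [-0.1307, -0.38, 0, 0], [-0.1467, -0.4267, 0, 0], [-0.1627, -0.4733, 0, 0], [-0.176, -0.512, 0, 0], [-0.184, -0.5333, 0, 0], [-0.1853, -0.5373, 0, 0], [-0.1853, -0.5373, 0, 0]], claw=0)

```text
time: 13.25
ee_pos: [0.4502, -0.3741, 0.1584]
tcp_rot: [-179.9, -0.1, 89.9]
wrist_force: [0.6, 0.6, 0.5]
opening: 0.0852
grasp_force: 0.0
```

Run:
```python
from h import *
o=get_obs(); im=camera('wrist'); s=camera('side')
a=cv2.resize(im[:,:,::-1],(400,300)); b=cv2.resize(s[140:290,190:340,::-1],(300,300)); cv2.imwrite('pics/w4.png',np.hstack([a,b]))
C=cam('wrist',o); print(o['time'],o['ee_pos'],o['tcp_rot'],o['opening'],proj(C,(.452,-.3735,.083))*400/512)
```

```text
13.25 [ 0.45016877 -0.37414873  0.1584401 ] [-1.79870229e+02 -1.04071368e-01  8.99243255e+01] 0.0852263077328198 [203.75477102 156.9142589 ]
```

View pics/w4.png

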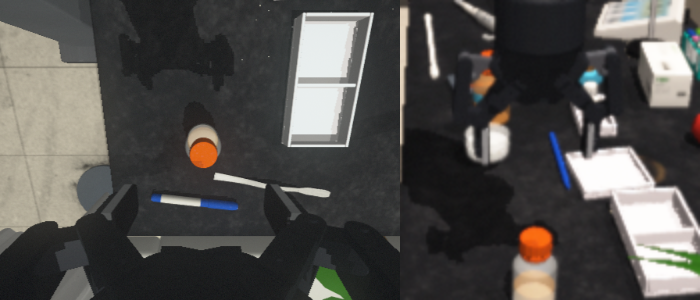

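The wrist view shows the small bottle's cap at (204,154), where predicted, centred between the fingers. Descending.

To row units: -12.9 cm / 75 = -0.172, -12.4 cm / 75 = -0.1653.

Request:
servo_tool(moves=[[0.0013, 0.0013, -0.0267, 0], [0.0013, 0.0013, -0.06, 0], [0.0013, 0.0013, -0.0933, 0], [0.0013, 0.0013, -0.1267, 0], [0.0013, 0.0013, -0.1507, 0], [0.0013, 0.0013, -0.1653, 0], [0.0013, 0.0013, -0.172, 0], [0.0013, 0.0013, -0.172, 0]])

```text
time: 14.02
ee_pos: [0.4526, -0.3714, 0.0305]
tcp_rot: [-179.9, -0.1, 90.1]
wrist_force: [-0.0, -0.2, 0.8]
opening: 0.0853
grasp_force: 0.0
```

Request:
servo_tool(moves=[[0, 0, 0, 0], [0, 0, 0, 0], [0, 0, 0, 0], [0, 0, 0, 0], [0, 0, 0, 0], [0, 0, 0, 0], [0, 0, 0, 0], [0, 0, 0, 0]], claw=0.7, force=35)

```text
time: 14.68
ee_pos: [0.4531, -0.3728, 0.0327]
tcp_rot: [179.9, 0.1, 90.1]
wrist_force: [-0.7, 1.0, 6.1]
opening: 0.0427
grasp_force: 35.6
```

To row units: 15.5 cm / 75 = 0.2067, 3.4 cm / 75 = 0.0453.

Request:
servo_tool(moves=[[0, 0, 0.0133, 0], [0, 0, 0.04, 0], [0, 0, 0.0667, 0], [0.0067, 0.0013, 0.0933, 0], [0.0267, 0.0053, 0.1067, 0], [0.0533, 0.012, 0.1067, 0], [0.0867, 0.0187, 0.1067, 0], [0.12, 0.0267, 0.1067, 0], [0.1533, 0.0333, 0.1067, 0], [0.1827, 0.04, 0.1067, 0], [0.2, 0.044, 0.1067, 0], [0.2067, 0.0453, 0.0973, 0], [0.2067, 0.0453, 0.0773, 0], [0.2067, 0.0453, 0.0573, 0], [0.2067, 0.0453, 0.04, 0], [0.2067, 0.0453, 0.0267, 0], [0.2067, 0.0453, 0.0173, 0], [0.2067, 0.0453, 0.0133, 0], [0.2067, 0.0453, 0.0107, 0], [0.2067, 0.0453, 0.0107, 0]])

```text
time: 16.35
ee_pos: [0.6077, -0.3385, 0.0395]
tcp_rot: [180.0, 0.0, 90.0]
wrist_force: [-0.4, 0.4, -1.4]
opening: 0.0432
grasp_force: 36.1
```

Run:
```python
from h import *
o=get_obs(); im=camera('wrist'); a=cv2.resize(im[:,:,::-1],(400,300)); s=camera('scene')[90:190,220:345,::-1]; cv2.imwrite('pics/w5.png',np.hstack([a,cv2.resize(s,(375,300),interpolation=2)]))
print(o['time'],o['ee_pos'],o['tcp_rot'],o['opening'],o['wrist_force'])
```

```text
16.35 [ 0.60765437 -0.33854784  0.03948718] [1.79985936e+02 8.49232400e-03 9.00483188e+01] 0.04315609331990969 [-0.40659176  0.37824426 -1.37778848]
```

View pics/w5.png

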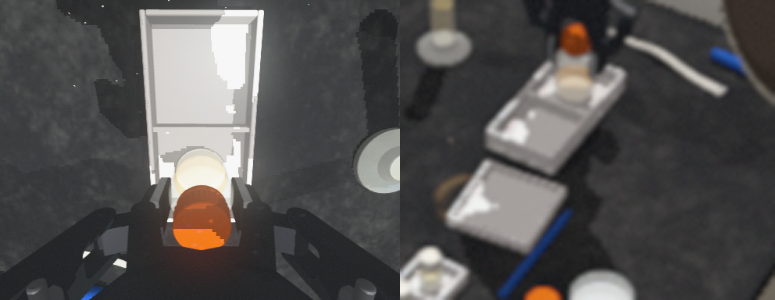

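The bottle hangs inside the near bay, clear of the divider (row 128) and the side walls (columns 155–243). Lowering and releasing.

To row units: -0.35 cm / 75 = -0.0047, -0.3 cm / 75 = -0.004.

Request:
servo_tool(moves=[[0, 0, -0.0013, 0], [0, 0, -0.0027, 0], [0, 0, -0.004, 0], [0, 0, -0.0047, 0], [0, 0, -0.0047, 0], [0, 0, -0.0047, 0]])

```text
time: 16.95
ee_pos: [0.6079, -0.3385, 0.0367]
tcp_rot: [179.9, 0.0, 90.1]
wrist_force: [-2.4, 1.3, 6.6]
opening: 0.0427
grasp_force: 36.7
```

To row units: 15 cm / 75 = 0.2, 14 cm / 75 = 0.1867.

Request:
servo_tool(moves=[[0, 0, 0, 0], [0, 0, 0, 0], [0, 0, 0, 0], [0, 0, 0, 0], [0, 0, 0, 0], [0, 0, 0, 0], [0, 0, 0.0133, 0], [0, 0, 0.04, 0], [0, 0, 0.08, 0], [0, 0, 0.12, 0], [0, 0, 0.16, 0], [0, 0, 0.1867, 0], [0, 0, 0.2, 0], [0, 0, 0.2, 0]], claw=0.1)

```text
time: 18.12
ee_pos: [0.6085, -0.3388, 0.1891]
tcp_rot: [179.8, 0.1, 90.1]
wrist_force: [1.0, 0.0, 0.5]
opening: 0.0767
grasp_force: 0.0
```

To row units: 35.2 cm / 75 = 0.4693, 34.6 cm / 75 = 0.4613.

Request:
servo_tool(moves=[[-0.0067, 0.0133, 0, 0], [-0.0227, 0.048, 0, 0], [-0.0427, 0.0907, 0, 0], [-0.0627, 0.1333, 0, 0], [-0.0827, 0.176, 0, 0], [-0.1027, 0.22, 0, 0], [-0.1227, 0.2627, 0, 0], [-0.1427, 0.3067, 0, 0], [-0.1627, 0.3493, 0, 0], [-0.1827, 0.392, 0, 0], [-0.2027, 0.4347, 0, 0], [-0.216, 0.4613, 0, 0], [-0.2187, 0.4693, 0, 0], [-0.2187, 0.4693, 0, 0]], claw=0)

```text
time: 19.28
ee_pos: [0.4429, 0.0148, 0.1847]
tcp_rot: [-179.9, -0.0, 90.2]
wrist_force: [0.3, 0.4, -1.0]
opening: 0.0854
grasp_force: 0.0
```

Run:
```python
from h import *
o=get_obs(); im=camera('wrist'); s=camera('scene')[90:190,220:345,::-1]
cv2.imwrite('pics/w6.png',np.hstack([cv2.resize(im[:,:,::-1],(400,300)),cv2.resize(s,(375,300),interpolation=2)]))
C=cam('wrist',o); print(o['time'],o['ee_pos'],o['tcp_rot'],o['opening'],proj(C,(.4435,.0118,.104))*400/512)
h=cv2.cvtColor(im,cv2.COLOR_RGB2HSV); m=cv2.inRange(h,(3,200,180),(14,255,255)); c=max(cv2.findContours(m,0,1)[0],key=cv2.contourArea); (x,y),r=cv2.minEnclosingCircle(c); print(x,y,r,onz(C,(x,y),.104))
```

```text
19.2833 [0.44285871 0.01477072 0.18473924] [-1.79938154e+02 -1.38943964e-03  9.01976293e+01] 0.08539931953457428 [202.52967871 158.48396027]
255.8235321044922 192.94117736816406 16.307056427001953 [0.44052697 0.02072071 0.104     ]
```

View pics/w6.png

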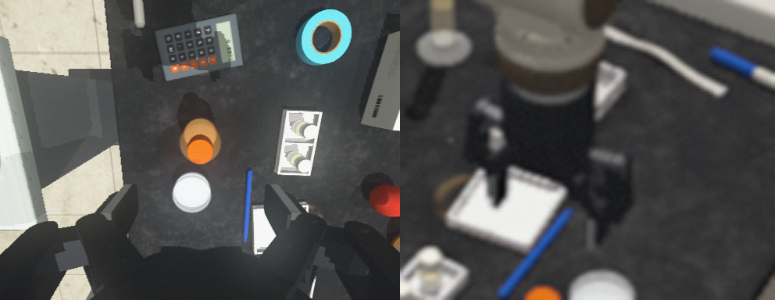

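Wrist view 6 shows both vials upright in their bays and the large bottle's cap at (200,151), that is y ≈ 0.018. Descending and gripping.

To row units: -14.1 cm / 75 = -0.188, -13.9 cm / 75 = -0.1853.

Request:
servo_tool(moves=[[0, 0.0013, -0.0267, 0], [0, 0.004, -0.06, 0], [0, 0.004, -0.0933, 0], [0, 0.004, -0.1267, 0], [0, 0.004, -0.1533, 0], [0, 0.004, -0.1733, 0], [0, 0.004, -0.1853, 0], [0, 0.004, -0.188, 0], [0, 0.004, -0.188, 0]])

```text
time: 20.13
ee_pos: [0.4437, 0.016, 0.0444]
tcp_rot: [-179.9, 0.0, 90.0]
wrist_force: [0.1, -0.6, 0.4]
opening: 0.0853
grasp_force: 0.0
```

Request:
servo_tool(moves=[[0, 0, 0, 0], [0, 0, 0, 0], [0, 0, 0, 0], [0, 0, 0, 0], [0, 0, 0, 0], [0, 0, 0, 0], [0, 0, 0, 0], [0, 0, 0, 0]], claw=0.6, force=40)

```text
time: 20.8
ee_pos: [0.4442, 0.0167, 0.0461]
tcp_rot: [179.9, 0.0, 90.1]
wrist_force: [-2.4, -0.2, 5.7]
opening: 0.0522
grasp_force: 41.3
```

To row units: -27.8 cm / 75 = -0.3707, 16.2 cm / 75 = 0.216.

Request:
servo_tool(moves=[[0, 0, 0.0133, 0], [0, 0, 0.04, 0], [0, 0, 0.0667, 0], [0, 0, 0.0933, 0], [0.008, -0.0133, 0.1133, 0], [0.024, -0.04, 0.12, 0], [0.044, -0.0747, 0.12, 0], [0.064, -0.1093, 0.12, 0], [0.084, -0.144, 0.12, 0], [0.104, -0.1787, 0.12, 0], [0.124, -0.2133, 0.12, 0], [0.144, -0.248, 0.12, 0], [0.164, -0.2827, 0.12, 0], [0.184, -0.3173, 0.12, 0], [0.2013, -0.3467, 0.12, 0], [0.212, -0.3653, 0.12, 0], [0.216, -0.3707, 0.12, 0], [0.216, -0.3707, 0.12, 0]])

```text
time: 22.3
ee_pos: [0.6059, -0.2621, 0.1346]
tcp_rot: [-180.0, -0.0, 90.0]
wrist_force: [-0.2, 0.5, -1.9]
opening: 0.0522
grasp_force: 42.6
```

To row units: -8 cm / 75 = -0.1067, -7.7 cm / 75 = -0.1027.

Request:
servo_tool(moves=[[0, 0, -0.0133, 0], [0, 0, -0.0333, 0], [0, 0, -0.0533, 0], [0, 0, -0.0707, 0], [0, 0, -0.0853, 0], [0, 0, -0.096, 0], [0, 0, -0.1027, 0], [0, 0, -0.1067, 0], [0, 0, -0.1067, 0]])

```text
time: 23.05
ee_pos: [0.6056, -0.2612, 0.0544]
tcp_rot: [-180.0, -0.0, 90.1]
wrist_force: [-0.2, 0.7, -1.5]
opening: 0.0526
grasp_force: 42.6
```

Run:
```python
from h import *
o=get_obs(); im=camera('wrist'); a=cv2.resize(im[:,:,::-1],(400,300)); s=camera('side')[200:320,250:400,::-1]; cv2.imwrite('pics/w7.png',np.hstack([a,cv2.resize(s,(375,300),interpolation=2)]))
print(o['time'],o['ee_pos'],o['tcp_rot'],o['opening'],o['wrist_force'])
```

```text
23.05 [ 0.60556799 -0.26124464  0.05444864] [-1.79981604e+02 -8.86675565e-03  9.00619947e+01] 0.05255493930170554 [-0.21575735  0.66228888 -1.49967863]
```

View pics/w7.png

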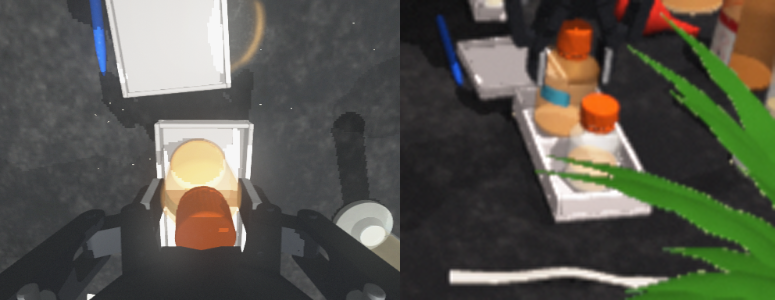

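The large bottle hangs over the far bay, clear of its walls, and the small bottle stands upright in the other. Lowering.

To row units: -0.45 cm / 75 = -0.006, -0.4 cm / 75 = -0.0053.

Request:
servo_tool(moves=[[0.0013, 0, -0.0013, 0], [0.0027, 0, -0.0027, 0], [0.0027, 0, -0.004, 0], [0.0027, 0, -0.0053, 0], [0.0027, 0, -0.006, 0], [0.0027, 0, -0.006, 0], [0.0027, 0, -0.006, 0]])

```text
time: 23.73
ee_pos: [0.6077, -0.2614, 0.0503]
tcp_rot: [180.0, 0.0, 90.1]
wrist_force: [0.4, -0.4, -1.1]
opening: 0.0519
grasp_force: 42.6
```

To row units: -0.15 cm / 75 = -0.002, -0.1 cm / 75 = -0.0013.

Request:
servo_tool(moves=[[0, 0, -0.0007, 0], [0, 0, -0.0013, 0], [0, 0, -0.002, 0], [0, 0, -0.002, 0]])

```text
time: 24.07
ee_pos: [0.6077, -0.2615, 0.0502]
tcp_rot: [179.9, 0.0, 90.1]
wrist_force: [-4.3, 1.2, 8.4]
opening: 0.0521
grasp_force: 43.6
```

To row units: 13.5 cm / 75 = 0.18, 13 cm / 75 = 0.1733.

Request:
servo_tool(moves=[[0, 0, 0, 0], [0, 0, 0, 0], [0, 0, 0, 0], [0, 0, 0, 0], [0, 0, 0, 0], [0, 0, 0, 0], [0, 0, 0.0133, 0], [0, 0, 0.04, 0], [0, 0, 0.08, 0], [0, 0, 0.12, 0], [0, 0, 0.1533, 0], [0, 0, 0.1733, 0], [0, 0, 0.18, 0], [0, 0, 0.18, 0]], claw=0)

```text
time: 25.23
ee_pos: [0.6082, -0.2616, 0.1857]
tcp_rot: [179.9, 0.1, 90.1]
wrist_force: [-0.4, 0.5, -0.5]
opening: 0.0851
grasp_force: 0.0
```

Request:
servo_tool(moves=[[-0.0133, 0.0133, 0, 0], [-0.04, 0.0413, 0, 0], [-0.0693, 0.072, 0, 0], [-0.0987, 0.1027, 0, 0], [-0.128, 0.1333, 0, 0], [-0.1573, 0.164, 0, 0], [-0.1867, 0.1947, -0.0133, 0], [-0.2133, 0.2227, -0.04, 0], [-0.232, 0.2427, -0.0667, 0], [-0.2387, 0.2493, -0.08, 0], [-0.2387, 0.2493, -0.08, 0], [-0.2387, 0.2493, -0.08, 0]])

```text
time: 26.23
ee_pos: [0.4281, -0.0742, 0.1229]
tcp_rot: [-179.9, -0.0, 90.1]
wrist_force: [-0.1, 0.8, 0.5]
opening: 0.0853
grasp_force: 0.0
```

Run:
```python
from h import *
o=get_obs(); im=camera('wrist'); C=cam('wrist',o); s=camera('scene')[90:190,220:345,::-1]
p=proj(C,(.4285,-.0755,.029)); print(o['time'],o['ee_pos'],p)
g=cv2.cvtColor(im,cv2.COLOR_RGB2HSV); m=((g[:,:,2]>110)&(g[:,:,1]<60)).astype(np.uint8)
for c in cv2.findContours(m,0,1)[0]:
    (x,y),r=cv2.minEnclosingCircle(c)
    if cv2.contourArea(c)>800: print(x,y,r,cv2.contourArea(c),onz(C,(x,y),.03))
cv2.imwrite('pics/w8.png',np.hstack([cv2.resize(im[:,:,::-1],(400,300)),cv2.resize(s,(375,300),interpolation=2)]))
```

```text
26.2333 [ 0.42811587 -0.07422278  0.12293314] [258.91927515 196.6564416 ]
85.0 362.0 29.698583602905273 1267.5 [ 0.23802544 -0.26496199  0.03      ]
405.9570617675781 244.18405151367188 55.05488204956055 4774.0 [ 0.5688199 -0.1222158  0.03     ]
70.0 245.5 105.92578125 13778.0 [ 0.24758892 -0.1243509   0.03      ]
257.3180236816406 191.0347137451172 33.525997161865234 3379.0 [ 0.4270344  -0.06991304  0.03      ]
445.5 99.5 71.72526550292969 7350.5 [0.58185535 0.00849889 0.03      ]
63.5 28.5 69.6025390625 4646.0 [0.27678374 0.06033797 0.03      ]
```

View pics/w8.png

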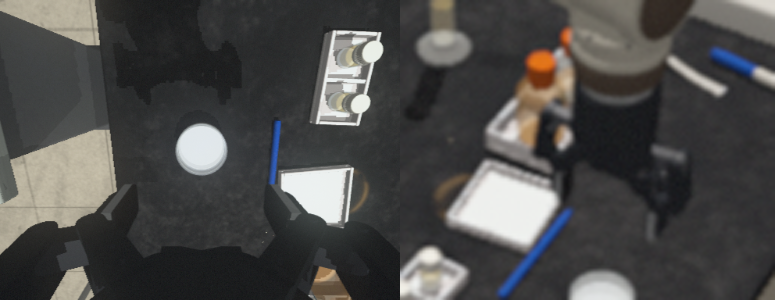

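The petri sits centred between the fingers at (202,150), with the other bottles and vials standing in their trays. Descending.

To row units: -11.6 cm / 75 = -0.1547, -11.4 cm / 75 = -0.152.

Request:
servo_tool(moves=[[0, 0.0013, -0.0267, 0], [0, 0.0027, -0.06, 0], [0, 0.0027, -0.0933, 0], [0, 0.0027, -0.1227, 0], [0, 0.0027, -0.144, 0], [0, 0.0027, -0.152, 0], [0, 0.0027, -0.1547, 0], [0, 0.0027, -0.1547, 0]])

```text
time: 27.0
ee_pos: [0.4292, -0.0728, 0.0083]
tcp_rot: [180.0, 0.0, 90.0]
wrist_force: [-0.3, 0.2, 0.7]
opening: 0.0854
grasp_force: 0.0
```

Request:
servo_tool(moves=[[0, 0, 0, 0], [0, 0, 0, 0], [0, 0, 0, 0], [0, 0, 0, 0], [0, 0, 0, 0], [0, 0, 0, 0], [0, 0, 0, 0], [0, 0, 0, 0]], claw=0.6, force=30)

```text
time: 27.67
ee_pos: [0.4295, -0.0726, 0.0092]
tcp_rot: [179.9, 0.0, 90.1]
wrist_force: [-1.2, -1.0, 6.9]
opening: 0.0589
grasp_force: 31.7
```

To row units: 15.1 cm / 75 = 0.2013, -7.6 cm / 75 = -0.1013, 0.1 rad / 1.5708 = 0.0637.

Request:
servo_tool(moves=[[0, 0, 0.0133, 0], [0, 0, 0.04, 0], [0, 0, 0.0667, 0], [0.0067, -0.004, 0.0867, 0], [0.0267, -0.0133, 0.0933, 0.0127], [0.0533, -0.0267, 0.0933, 0.0255], [0.0867, -0.044, 0.0933, 0.0382], [0.12, -0.0613, 0.0933, 0.0509], [0.1533, -0.0787, 0.0933, 0.0637], [0.1813, -0.092, 0.0933, 0.0637], [0.1973, -0.1, 0.0867, 0.0637], [0.2013, -0.1013, 0.0707, 0.0637], [0.2013, -0.1013, 0.0533, 0.0637], [0.2013, -0.1013, 0.0373, 0.0637], [0.2013, -0.1013, 0.0253, 0.0637], [0.2013, -0.1013, 0.0173, 0.0637], [0.2013, -0.1013, 0.0133, 0.0637], [0.2013, -0.1013, 0.0107, 0.0637], [0.2013, -0.1013, 0.0107, 0.0637]])

```text
time: 29.25
ee_pos: [0.5796, -0.1483, 0.0159]
tcp_rot: [180.0, 0.0, 95.8]
wrist_force: [-0.9, 0.2, -1.7]
opening: 0.0587
grasp_force: 32.7
```

Run:
```python
from h import *
o=get_obs(); im=camera('wrist'); a=cv2.resize(im[:,:,::-1],(400,300)); s=camera('side')[180:270,230:343,::-1]; cv2.imwrite('pics/w9.png',np.hstack([a,cv2.resize(s,(377,300),interpolation=2)]))
print(o['time'],o['ee_pos'],o['tcp_rot'],o['opening'],o['wrist_force'])
```

```text
29.25 [ 0.57956006 -0.14829994  0.01589683] [1.79987199e+02 5.89983717e-03 9.57910399e+01] 0.05870398109968386 [-0.88218282  0.24986771 -1.68864656]
```

View pics/w9.png

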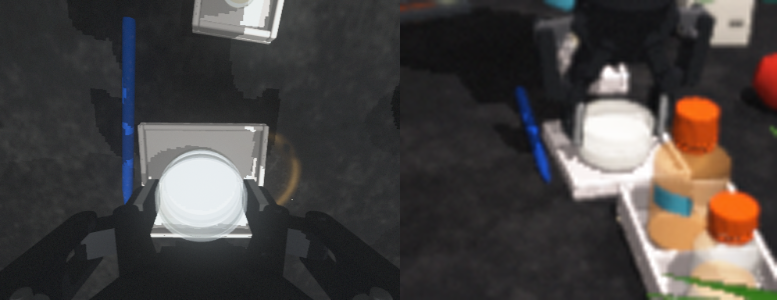

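The petri is over the square tray, within its rim (far edge row 125, near edge row 236). A quick numeric check before lowering.

Run:
```python
from h import *
o=get_obs(); C=cam('wrist',o); k=512/400
print([onz(C,(x*k,y*k),.012).round(4) for x,y in [(140,125),(268,125),(250,236),(151,236)]])
print([onz(C,(x*k,y*k),.037).round(4) for x,y in [(200,148),(200,240),(155,195),(246,195)]])
```

```text
[array([ 0.5319, -0.1067,  0.012 ]), array([ 0.621 , -0.0977,  0.012 ]), array([ 0.6233, -0.189 ,  0.012 ]), array([ 0.5429, -0.1971,  0.012 ])]
[array([ 0.5748, -0.1124,  0.037 ]), array([ 0.5812, -0.177 ,  0.037 ]), array([ 0.5493, -0.1462,  0.037 ]), array([ 0.6071, -0.1404,  0.037 ])]
```

To row units: -0.4 cm / 75 = -0.0053, -0.35 cm / 75 = -0.0047.

Request:
servo_tool(moves=[[0, -0.0013, -0.0013, 0], [0, -0.0027, -0.0027, 0], [0, -0.0027, -0.004, 0], [0, -0.0027, -0.0047, 0], [0, -0.0027, -0.0053, 0], [0, -0.0027, -0.0053, 0]])

```text
time: 29.85
ee_pos: [0.5799, -0.1507, 0.0132]
tcp_rot: [179.9, 0.0, 95.8]
wrist_force: [-3.6, -0.2, 9.4]
opening: 0.0591
grasp_force: 33.6
```

To row units: 18 cm / 75 = 0.24, -17 cm / 75 = -0.2267.

Request:
servo_tool(moves=[[0, 0, 0, 0], [0, 0, 0, 0], [0, 0, 0, 0], [0, 0, 0, 0], [0, 0, 0, 0], [0, 0, 0, 0], [0, 0, 0.0133, 0], [0, 0, 0.04, 0], [0, 0, 0.08, 0], [0, 0, 0.12, 0], [0, 0, 0.16, 0], [0, 0, 0.2, 0], [-0.04, 0, 0.2267, 0], [-0.08, 0, 0.24, 0], [-0.12, 0, 0.24, 0], [-0.16, 0, 0.24, 0], [-0.2, 0, 0.24, 0], [-0.2267, 0, 0.24, 0], [-0.2267, 0, 0.24, 0]], claw=0)

```text
time: 31.43
ee_pos: [0.4069, -0.1503, 0.1934]
tcp_rot: [179.9, 0.0, 95.7]
wrist_force: [-0.0, -0.7, 0.3]
opening: 0.0858
grasp_force: 0.0
```

Run:
```python
from h import *
o=get_obs(); a=camera('scene')[90:240,150:350,::-1]; b=camera('side')[160:310,210:360,::-1]
cv2.imwrite('pics/w10.png',np.hstack([cv2.resize(a,(440,330),interpolation=2),cv2.resize(b,(330,330),interpolation=2)]))
print(o['time'],o['ee_pos'],o['wrist_force'])
```

```text
31.4333 [ 0.40691391 -0.1502975   0.19343532] [-0.04093154 -0.73808973  0.26288639]
```

View pics/w10.png

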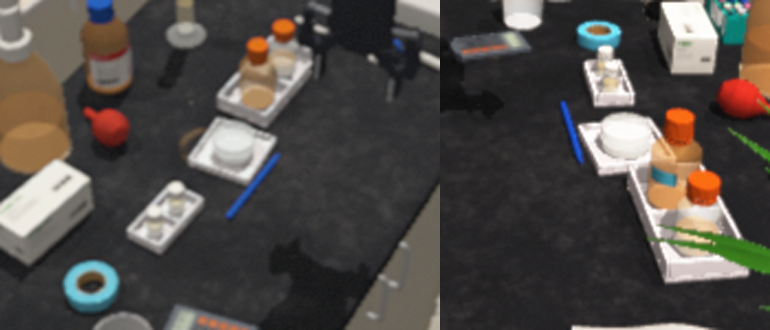

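Both views show the vials upright at (155,218) and (177,195), the bottles upright at (258,75) and (284,50), the petri flat in the square tray at (234,145), and the tape where it was. Handing in.

```bash
python3 -c "
from workcell import *
print(job_done())"
```

```text
the job is handed in; nothing more can be done
None
```

The job is handed in at about 31 s: the last pictures show both vials and both bottles upright, one to a bay, the petri pair flat in the square tray, and the tape where it was.

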